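# Hang up the screw basket and offer up the inspection cover

## Task

We are about to screw the cover plate onto the gear housing: first lift the basket of screws off the housing by its handle, keep it upright, and hang it by that handle on the two-pronged hook of the stand. Then pick up the cover plate by its handle and hold it level about a centimetre above the housing, not touching it, with its three holes lined up with the three threaded holes below, so that I can start the screws. Finish while still holding it there, with the basket hanging on the hook, and leave the screwdriver, brush and bronze block lying nearby where they are.

Things in the scene. Friction and masses are not known exactly. Their poses are not given: they have to be found in the camera images.
- housing: Aluminium gear housing fixed to the bench, 90 (x) x 130 (y) x 45 mm (z), small feet (12 mm high) reach 12 mm out of its long sides; its position varies between the middle and the right of the bench. Origin: centre of its underside. Its flat top (z = 45 mm) has a 44 x 68 mm opening with a brass gear inside, and three threaded holes of 8 mm: two at the +y end, one in the middle of the -y end.
- housing_hole0 (a point): Mouth of a threaded hole in the housing's top, at (32, 54, 45) mm in the housing's frame; it belongs under cover_hole0.
- housing_hole1 (a point): Mouth of a threaded hole in the housing's top, at (-32, 54, 45) mm in the housing's frame; it belongs under cover_hole1.
- housing_hole2 (a point): Mouth of a threaded hole in the housing's top, at (0, -54, 45) mm in the housing's frame; it belongs under cover_hole2.
- cover_plate: Loose aluminium cover plate, 90 (x) x 130 (y) x 5 mm, 0.25 kg, lying flat on the bench with its handle up, in the other of the two places. Origin: centre of its underside. Three through holes of 12 mm in the same pattern as the housing's: two at the +y end, one in the middle of the -y end. It goes on with its x and y axes along the housing's.
- cover_handle (a point): Centre of the grip bar of the plate's black bow handle, 38 mm above the plate's underside over the plate's centre. The bar is rigid, 60 mm long along the plate's x, 12 mm wide (y) and 12 mm high; pinch it from above across the plate's y. There are 27 mm free under it, between two legs 10 mm wide centred 25 mm either side.
- cover_hole0 (a point): Lower mouth of a hole in the cover plate, at (32, 54, 0) mm in the plate's frame.
- cover_hole1 (a point): Lower mouth of a hole in the cover plate, at (-32, 54, 0) mm in the plate's frame.
- cover_hole2 (a point): Lower mouth of a hole in the cover plate, at (0, -54, 0) mm in the plate's frame.
- basket: Open sheet-steel basket, 84 (x) x 64 (y) x 40 mm, with screws in it (fixed), 0.18 kg nominal, standing on the housing at the start. Origin: centre of its underside. A stiff bow handle of flat steel stands on it, along its x.
- basket_grip (a point): Centre of the level bar of the basket's handle, 116 mm above the basket's underside. The bar runs along the basket's x, 84 mm free between the uprights, 10 mm wide (y) and 12 mm high, its underside 110 mm above the basket's underside, 70 mm above the basket's rim. Pinch it from above in the middle, across the basket's y, so that the fingers fit between the hook's prongs.
- hook_stand: Steel stand fixed to the bench on the left, with a hook of two parallel prongs that point to its -y. Origin: on the bench under the seat of the hook. The 16 mm post stands 75 mm to +y of the origin on a 100 x 70 mm foot and ends in a 14 mm high cross bar (top 203 mm above the bench); the prongs, 8 mm thick, run from there at x = -26 and x = +26 mm, so the gap between them is 44 mm.
- hook_seat (a point): Middle between the prongs at the lowest part of the hook (a flat 26 mm long in y), on the level of the prongs' upper side, 184 mm above the bench. The prong tips turn up 26 mm to -y of it and rise 16 mm above it. The basket's handle bar rests here along the stand's x, its centre 6 mm above this point; it has to come in from the stand's -y, with the prongs under the bar and above the basket's rim, and then be lowered.
- screwdriver_1: Screwdriver with yellow handle, 185 mm long, lying on the bench; leave alone.
- flux_brush_1: Small brush with wooden handle and black bristles, 147 mm long, lying on the bench; leave alone.
- bronze_block_1: Flat bronze-coloured block, 61 x 85 x 10 mm, lying on the bench; leave alone.

How it is judged (in metres and radians):
On the way, in this order (a step that is already met when the one before it is completed fails the run):
1. the basket hangs by its handle on the hook, let go (z of basket_grip in the frame of hook_stand between 0.184 and 0.205 m and y of basket_grip in the frame of hook_stand between -0.025 and 0.055 m and contact force between basket and hook_stand above 0.5 N and contact force between basket and the fingers below 0.1 N and angle between basket's own z axis and vertical below 0.3 rad), for 0.2 s.
2. the cover plate is lifted off the bench in the fingers (height (world z) of cover_plate above 0.03 m and contact force between cover_plate and the fingers above 1 N), for 0.1 s.
At the end, for the whole second after the job is handed in: The basket hangs still and upright (17 degrees) by its handle on the hook, not held; the fingers hold the cover plate still and level (5 degrees), 4 to 20 mm above the housing and not touching it, each of its three holes within 5 mm sideways of its threaded hole (all of step 1 and linear speed of basket below 0.03 m/s and horizontal distance between cover_hole0 and housing_hole0 below 0.005 m and horizontal distance between cover_hole1 and housing_hole1 below 0.005 m and horizontal distance between cover_hole2 and housing_hole2 below 0.005 m and z of cover_plate in the frame of housing between 0.049 and 0.065 m and angle between cover_plate's own z axis and vertical below 0.09 rad and linear speed of cover_plate below 0.01 m/s and contact force between cover_plate and the fingers above 1 N and contact force between cover_plate and housing below 0.2 N); the arm keeps its last pose, push and grip.
It fails at once if the basket is tipped (more than 40 degrees) (angle between basket's own z axis and vertical above 0.7 rad).
It fails at once if a bystander (screwdriver, brush or bronze block) is shifted by more than 30 mm (distance of any of screwdriver_1, flux_brush_1, bronze_block_1 from where it was at the start of the episode above 0.03 m).
It also fails if it takes over 51 s, if anything falls off the work surface, if the arm or the gripper's body presses on something with over 40 N, if the wrist force passes 120 N, or if a joint passes its speed limit or range.

## Robot

A 6-joint arm with a two-finger parallel gripper is mounted at the origin on a cart in front of the work surface, level with it; the furniture and walls round the work are solid. World frame = base frame: x ahead of the robot, y to its left, z up, the work surface at z = 0. Lengths are in mm, angles in rad, forces in N, time in s.
With the tool pointing down it reaches from about 275 to 1000 mm from the base axis. Payload 8.4 kg.
Tool frame: the origin (TCP) lies at the centre of the arm's flange, where the gripper is bolted on; the fingertips stand 173 mm ahead of it and the grasp point (between the pads) lies 155 mm ahead of it; z points along the fingers, y is the direction in which the jaws open and shut (so a half turn about z gives the same grasp; the last joint's range is limited). The gripper opens to 85 mm and grips with 20 to 120 N. Pads are 22 mm wide; open, the fingers measure 114 mm over their backs; the gripper's body (76 mm by 85 mm) begins 54 mm behind the grasp point. The pads swing forward as they close: fully open they stand 13 mm farther back than shut.
Start: joints at [-1.135, 0.353, 1.633, -0, 1.155, -0.002], TCP at [264.967, -566.058, 404.681] pointing down, gripper open.
Joint ranges: [-2.63, 2.63], [-0.92, 2.1], [0.06, 2.66], [-1.3, 4.44], [0, 2.69], [-3.02, 3.02]. Speed limits (rad/s): [2.22, 2.22, 2.79, 3.14, 3.14, 3.14].

## Interface

Orientations are given as [roll, pitch, yaw] about the fixed x, y, z axes, in that order (R = Rz(yaw) Ry(pitch) Rx(roll)).
In Python, from rig import sense, grab_frame, camera_model, sign_off gives the robot as it stands. The module is installed in compiled form; this text tells all that it offers.
- The arm moves only by the tool step_arm, never from a script. Its argument "commands" is a list of rows, each a list of 3 entries, a list of its own where there are three numbers: the shift along the tool's x, y, z in mm, then the turn about the tool's z in rad, then the opening, from 0 (shut) to 1 (fully open). A call has 1 to 20 rows; each row shifts and turns the pose as measured when the row begins, along the tool's axes as they then stand; what a row does not reach is not made up. A row lasts 1/8 s, in which the tool goes at most 62.5 mm and 10.7 degrees, less where a joint would pass 70% of its speed; a pose out of reach is approached as far as the arm can. A call with a gripper value outside its range is refused whole. The fingers move at their own pace and stop on an object; "force" is the grip in N (left out, the last holds). Time passes only in rows, so rows that do not move let the fingers close. It gives the time, the measured TCP pose, the force and the opening at its end, in the units of the state.
- sense(): the state, without advancing time (a new reading comes with each control period).
- grab_frame(name): name is "scene" or "top" or "wrist"; returns the picture (384x512x3 uint8, blue, green, red); there is no depth.
- camera_model(name): a dict with "fx", "fy", "cx", "cy" (pixels), "R" (3x3) and "t" (3): a world point X has camera coordinates R X + t. Camera axes: x right, y down, z forward; pixel columns grow to the right and rows downward; lengths in mm; the calibration is good to about 2 mm. A picture is of the moment at which its call begins: read the wrist's pose just before it. camera_model takes no time and is no camera call; for the wrist camera it gives the pose at the moment of the call.
- sign_off(): hands the job in, once; it reports no verdict.
The state is a dict: "clock": time; "qpos": joint angles; "qvel": joint speeds; "joint_efforts": joint torques, N m; "eef_pos": TCP position; "tcp_rot": TCP orientation; "contact_force": force on the tool from outside, world axes, zero at the start; "wrist_torque": the same for the moment, N m; "opening": opening from 0.0 (shut) to 1.0 (fully open).
Only numpy, scipy, OpenCV 4.12 (cv2) and the standard library are available. Lean on these libraries where they do the work, as an engineer would, in place of code of your own. Each camera call takes 0.05 s, during which the arm holds its last target. There are 200 camera calls.

## Working session

There is one attempt and no reset: what is moved stays moved. The work goes in short steps, Python scripts to look and compute and a tool call to move; the robot and the scene stay as the last step left them, time stands still between calls to the robot, and variables do not carry over. Pictures are saved under pics/ and viewed, about 8 in all and at most 12, crops included, and the job is handed in when it is done.

Besides the shell and the picture viewer there is one more tool, called after "Call:" as name([rows], argument=value, ...), one row to a line, values as JSON. step_arm: Moves the arm, as the interface text tells. Its arguments: {"type":"object","properties":{"commands":{"type":"array","items":{"type":"array"}},"force":{"type":"number"}},"required":["commands"]}

```bash
mkdir -p pics
python3 - <<'E'
from rig import *
import cv2,numpy as np
s=sense();print(s)
for n in("scene","top"):
    cv2.imwrite(f"pics/{n}0.png",grab_frame(n));c=camera_model(n);print(n,c)
a=cv2.imread("pics/scene0.png");b=cv2.imread("pics/top0.png")
E
```

```text
{'clock': 0.0, 'qpos': array([-1.13538898e+00,  3.53652660e-01,  1.63413484e+00,  4.51061302e-06,
        1.15519177e+00, -2.37519027e-03]), 'qvel': array([ 8.22692481e-05, -7.28327516e-04, -5.17539658e-04,  5.43741616e-04,
        1.45918264e-03, -1.16843675e-03]), 'joint_efforts': array([ 1.29313339e-03, -6.05251694e+01, -3.42064869e+01,  5.23353879e-05,
        9.59328900e-03,  5.79779766e-06]), 'eef_pos': array([ 264.87373752, -565.8400098 ,  403.95839343]), 'tcp_rot': array([-3.14020606e+00, -7.41755131e-06,  4.37780704e-01]), 'contact_force': array([-0.62652667,  0.59879628,  0.35265875]), 'wrist_torque': array([-0.01720025, -0.03322321, -0.00696209]), 'opening': 0.9972294443055342}
scene {'fx': 491.86483963265624, 'fy': 491.86483963265624, 'cx': 248.8085592739055, 'cy': 189.81566708743512, 'R': array([[-0.50017352, -0.86572624, -0.01856149],
       [-0.62114596,  0.37363733, -0.68889247],
       [ 0.60332756, -0.33303638, -0.72462586]]), 't': array([ 189.06154114,  403.63432311, 1112.04630131])}
top {'fx': 375.5630268528421, 'fy': 375.5630268528421, 'cx': 256.6067319176715, 'cy': 188.2577433305597, 'R': array([[ 0.00528365, -0.99998462,  0.00168446],
       [-0.99218705, -0.00545241, -0.12464   ],
       [ 0.12464727, -0.00101275, -0.9922006 ]]), 't': array([ -49.42014432,  497.54589539, 1034.37671937])}
```

View pics/scene0.png

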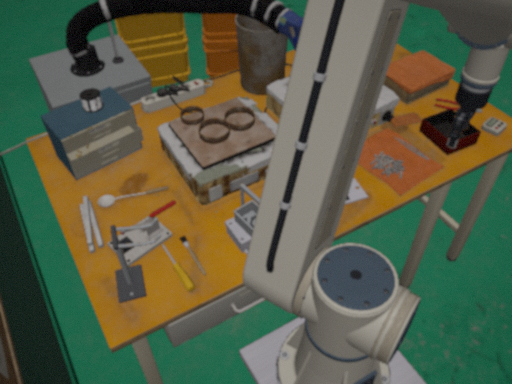

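View pics/top0.png

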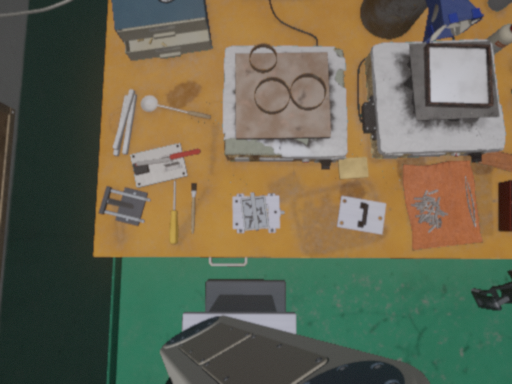

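The scene view is mostly blocked by the arm. The top view shows the hook stand at about (124,205), the basket on the housing at (257,213) and the plate at (361,215). The screwdriver (174,215) and brush (194,205) lie between the stand and the housing.

Run:
```python
import cv2,numpy as np
b=cv2.imread("pics/top0.png")
A=cv2.resize(b[185:245,225:395],None,fx=4.7,fy=4.7,interpolation=cv2.INTER_CUBIC)
B=cv2.resize(b[178:250,90:205],None,fx=4.2,fy=4.2,interpolation=cv2.INTER_CUBIC)
h=np.zeros((A.shape[0]+B.shape[0],A.shape[1],3),np.uint8);h[:A.shape[0]]=A;h[A.shape[0]:,:B.shape[1]]=B
print(A.shape,B.shape);cv2.imwrite("pics/c1.png",h)
```

```text
(282, 799, 3) (302, 483, 3)
```

View pics/c1.png

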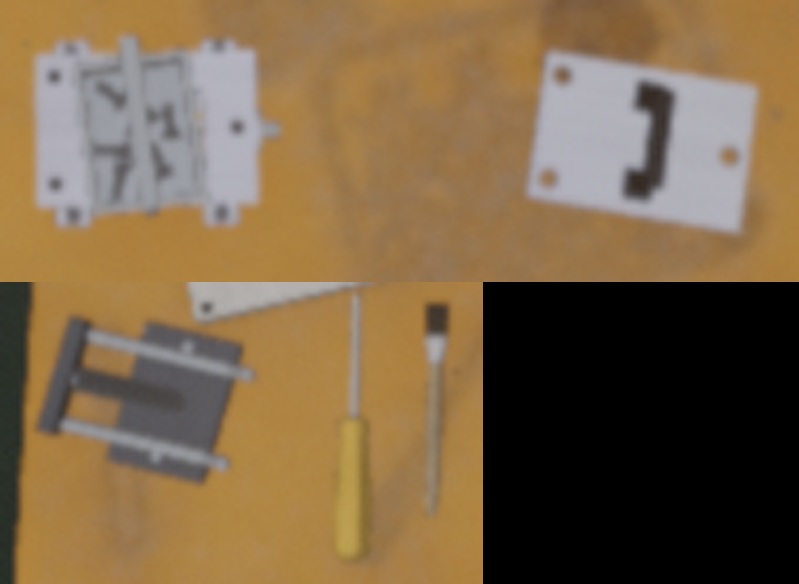

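The crop shows these points:
- **Housing holes** (crop px): (54,76), (55,184) and (237,126). The +y end faces world +y.
- **Plate holes:** (562,75), (548,178) and (729,156).
- **Basket bar:** from (129,40) to (151,208).
- **Prong tips:** (252,376) and (226,464).

Next I'll compute poses from these.

```bash
cat > h.py <<'E'
from rig import *
import cv2,numpy as np
def ray(c,uv,z):
    R,t=np.array(c["R"]),np.array(c["t"]);o=-R.T@t
    d=R.T@np.array([(uv[0]-c["cx"])/c["fx"],(uv[1]-c["cy"])/c["fy"],1]);return o+d*(z-o[2])/d[2]
def proj(c,X):
    p=np.array(c["R"])@X+np.array(c["t"]);return np.array([c["fx"]*p[0]/p[2]+c["cx"],c["fy"]*p[1]/p[2]+c["cy"]])
def fit(loc,pts):
    "planar rigid fit: yaw, origin"
    L=np.array(loc,float)[:,:2];P=np.array(pts)[:,:2];l=L-L.mean(0);p=P-P.mean(0)
    a=np.arctan2((l[:,0]*p[:,1]-l[:,1]*p[:,0]).sum(),(l*p).sum())
    M=np.array([[np.cos(a),-np.sin(a)],[np.sin(a),np.cos(a)]]);o=P.mean(0)-M@L.mean(0)
    return a,o,np.abs(P-(L@M.T+o)).max()
HOL=[(32,54),(-32,54),(0,-54)]
E
python3 - <<'E'
from h import *
np.set_printoptions(precision=4,suppress=True)
c=camera_model("top")
A=lambda x,y:((x+.5)/4.7-.5+225,(y+.5)/4.7-.5+185)
B=lambda x,y:((x+.5)/4.2-.5+90,(y+.5-282)/4.2-.5+178)
print("housing",fit(HOL,[ray(c,A(*p),45) for p in((54,76),(55,184),(237,126))]))
print("plate",fit(HOL,[ray(c,A(*p),2) for p in((562,75),(548,178),(729,156))]))
e=[ray(c,A(*p),167) for p in((129,38),(151,210))];print("bar",e,(e[0]+e[1])/2)
print("tips",ti:=[ray(c,B(*p),200) for p in((253,376),(227,464))])
print("cross",[ray(c,B(*p),203) for p in((75,320),(48,430))])
print("starts",st:=[ray(c,B(*p),190) for p in((92,336),(66,425))])
d=sum(st)-sum(ti);print("yaw",np.arctan2(-d[0],d[1]), "seat",sum(ti)/2+26*d/np.linalg.norm(d))
for n,p in dict(sdr0=(356,292),sdr1=(349,556),br0=(436,305),br1=(431,512)).items():print(n,ray(c,B(*p),8))
E
```

```text
housing (np.float64(0.025163252111668952), array([430.0654, -44.3516]), np.float64(0.15940808830653452))
plate (np.float64(-0.16301204694335095), array([ 426.2871, -349.5518]), np.float64(0.2151926392204473))
bar [array([469.6466, -35.4154, 167.    ]), array([379.878, -47.443, 167.   ])] [424.7623 -41.4292 167.    ]
tips [array([447.1122, 206.6694, 200.    ]), array([397.4618, 219.2365, 200.    ])]
cross [array([478.0812, 307.7478, 203.    ]), array([415.8182, 319.4721, 203.    ])]
starts [array([470.5491, 302.6921, 190.    ]), array([419.4637, 314.7568, 190.    ])]
yaw -0.23291986824184455 seat [428.2576 238.1213 197.372 ]
sdr0 [523.5906 192.3377   8.    ]
sdr1 [342.7772 191.1919   8.    ]
br0 [514.815  136.7573   8.    ]
br1 [372.6835 136.4266   8.    ]
```

```bash
cat >> h.py <<'E'
from scipy.spatial.transform import Rotation as Ro
HO=(430.1,-44.4,0.025);PL=(426.3,-349.6,-0.163)
def plan(x,y,z,yaw,n=None,op=None):
    "print n rows in tool axes to bring TCP to x,y,z,yaw"
    s=sense();p=s["eef_pos"].copy();R=Ro.from_euler("xyz",s["tcp_rot"]);d=np.array([x,y,z])-p
    w=-(yaw-s["tcp_rot"][2]);w=(w+np.pi)%(2*np.pi)-np.pi
    n=n or int(np.ceil(max(np.linalg.norm(d)/50,abs(w)/.15,1)))
    print("dist",d.round(1),"turn",round(w,3),"tilt",s["tcp_rot"][:2].round(4),"rows",n)
    for i in range(n):
        t=(R*Ro.from_euler("z",w*i/n)).inv().apply(d/n);print([t.round(1).tolist(),round(w/n,3)])
E
python3 - <<'E'
from h import *
c=camera_model("wrist");s=sense()
R,t=np.array(c["R"]),np.array(c["t"]);T=Ro.from_euler("xyz",s["tcp_rot"])
print("cam in tool",T.inv().apply(-R.T@t-s["eef_pos"]),"axes in tool",(R@T.as_matrix()).round(3),c["fx"],c["cx"],c["cy"])
x,y,a=PL
for p in((x,y,0),):print(proj(c,np.array(p)))
plan(400,-350,420,-0.163)
E
```

```text
cam in tool [75.65080038 -0.17792891 29.97966224] axes in tool [[-0.     1.     0.001]
 [-0.955 -0.    -0.298]
 [-0.298 -0.001  0.955]] 286.39894977635606 247.25342534521144 192.50595110016604
[129.89805976 -54.51778216]
dist [135.1 215.8  16. ] turn 0.601 tilt [-3.1403 -0.    ] rows 6
[[35.6, -23.0, -2.6], np.float64(0.1)]
[[33.2, -26.5, -2.6], np.float64(0.1)]
[[30.4, -29.7, -2.6], np.float64(0.1)]
[[27.2, -32.6, -2.6], np.float64(0.1)]
[[23.8, -35.1, -2.6], np.float64(0.1)]
[[20.2, -37.3, -2.6], np.float64(0.1)]
```

Call:
step_arm([
  [[40,-20,-2],0.1,1],
  [[40,-25,-2],0.1,1],
  [[38,-29,-2],0.1,1],
  [[36,-32,-2],0.1,1],
  [[34,-35,-2],0.1,1],
  [[30,-37,-2],0.1,1],
  [[0,0,0],0,1],
])

```text
clock: 0.98
eef_pos: [454.3, -344.0, 414.0]
tcp_rot: [-3.138, 0.003, -0.184]
contact_force: [-0.6, -0.6, -0.4]
opening: 1.0
```

Run:
```python
from h import *
s=sense();c=camera_model("wrist");f=grab_frame("wrist");print(s["eef_pos"],s["tcp_rot"],s["clock"])
cv2.imwrite("pics/w1.png",f);import pickle;pickle.dump(c,open("w1.pkl","wb"))
x,y,a=PL
for u,v in HOL+[(0,0)]:print(proj(c,np.array([x+u*np.cos(a)-v*np.sin(a),y+u*np.sin(a)+v*np.cos(a),2])))
plan(465,-42,425,0.133)
```

```text
[ 454.33033279 -344.00785478  413.9859793 ] [-3.13821183  0.003412   -0.18428629] 0.975
[215.568659   157.40330201]
[218.05184129 202.23287665]
[295.21171369 178.80220914]
[255.97454814 179.58469295]
dist [ 11.6 303.   11.2] turn -0.317 tilt [-3.1386  0.004 ] rows 7
[[-6.3, -42.9, -1.4], np.float64(-0.045)]
[[-4.3, -43.1, -1.4], np.float64(-0.045)]
[[-2.4, -43.3, -1.4], np.float64(-0.045)]
[[-0.4, -43.3, -1.4], np.float64(-0.045)]
[[1.5, -43.3, -1.4], np.float64(-0.045)]
[[3.5, -43.2, -1.4], np.float64(-0.045)]
[[5.4, -43.0, -1.4], np.float64(-0.045)]
```

View pics/w1.png

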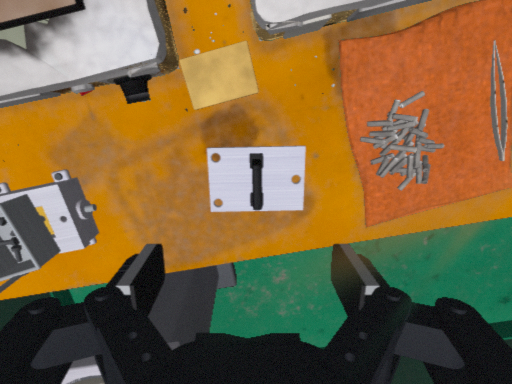

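The wrist view shows the plate holes at (215,157), (217,203) and (295,179). They are within a pixel of the prediction, so the plate pose is confirmed. Next is the basket.

Call:
step_arm([
  [[-6,-43,-1.5],-0.045,1],
  [[-4,-43,-1.5],-0.045,1],
  [[-2,-43,-1.5],-0.045,1],
  [[-1,-43,-1.5],-0.045,1],
  [[1,-43,-1.5],-0.045,1],
  [[3,-43,-1.5],-0.045,1],
  [[5,-43,-1.5],-0.045,1],
  [[0,0,0],0,1],
])

```text
clock: 2.02
eef_pos: [458.7, -43.3, 423.5]
tcp_rot: [-3.139, 0.007, 0.142]
contact_force: [-0.1, -0.2, 0.0]
opening: 1.002
```

Run:
```python
from h import *
s=sense();c=camera_model("wrist");f=grab_frame("wrist");print(s["eef_pos"],s["tcp_rot"],s["clock"])
cv2.imwrite("pics/w2.png",f);import pickle;pickle.dump(c,open("w2.pkl","wb"))
x,y,a=HO
for u,v in HOL+[(0,0)]:print("H",proj(c,np.array([x+u*np.cos(a)-v*np.sin(a),y+u*np.sin(a)+v*np.cos(a),45])))
for p in((469.6,-35.4,167),(379.9,-47.4,167)):print("B",proj(c,np.array(p)))
plan(425,-41.5,316,0.133)
```

```text
[458.74105159 -43.25489231 423.52779543] [-3.13910127  0.00661166  0.14150665] 2.025
H [205.17356409 157.27173521]
H [201.64120454 205.83562715]
H [287.96864771 191.73989352]
H [245.87028898 186.99551626]
B [240.61874822 182.38980109]
B [240.49783652 277.58724266]
dist [ -33.8    2.8 -107.5] turn 0.007 tilt [-3.1397  0.0067] rows 3
[[-10.8, -2.4, 35.9], np.float64(0.002)]
[[-10.8, -2.4, 35.9], np.float64(0.002)]
[[-10.8, -2.4, 35.9], np.float64(0.002)]
```

View pics/w2.png

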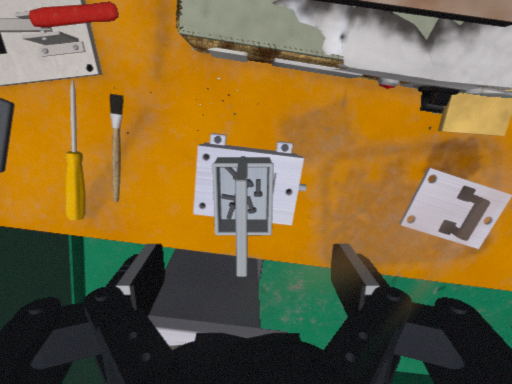

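The wrist view shows the bar running vertically at column 241, with its near end at row 276. The housing holes are at (206,157), (202,207) and (290,192). All of these match the estimates, so I'm descending to grasp.

Call:
step_arm([
  [[-17,-1.5,36],0,1],
  [[-16,-1.5,36],0,1],
  [[-3,0,33],0,1],
  [[0,0,2],0,1],
])

```text
clock: 2.58
eef_pos: [421.0, -52.0, 314.6]
tcp_rot: [3.141, 0.005, 0.136]
contact_force: [0.6, 0.1, 0.3]
opening: 1.002
```

Run:
```python
from h import *
plan(425,-41.5,315,0.137)
```

```text
dist [ 4.  10.5  0.4] turn -0.001 tilt [3.1409 0.0052] rows 1
[[5.3, -9.8, -0.4], np.float64(-0.001)]
```

Call:
step_arm([
  [[5.5,-10,0],0,1],
  [[0,0,0],0,0],
  [[0,0,0],0,0],
  [[0,0,0],0,0],
  [[0,0,0],0,0],
  [[0,0,0],0,0],
  [[0,0,0],0,0],
], force=60)

```text
clock: 3.45
eef_pos: [427.6, -41.8, 318.3]
tcp_rot: [3.139, -0.001, 0.135]
contact_force: [0.9, -0.3, 0.2]
opening: 0.106
```

Call:
step_arm([
  [[0,0,-20],0,0],
  [[0,0,-35],0,0],
  [[0,0,-30],0,0],
  [[0,0,0],0,0],
])

```text
clock: 3.95
eef_pos: [426.8, -41.7, 404.1]
tcp_rot: [3.14, 0.003, 0.135]
contact_force: [0.3, -0.4, -2.4]
opening: 0.103
```

Run:
```python
from h import *
s=sense();print(s["opening"],s["contact_force"],s["eef_pos"])
plan(425,110,400,-0.233,6)
```

```text
0.10330999864716449 [ 0.26918003 -0.42373694 -2.35318419] [426.79610885 -41.72311769 404.07354521]
dist [ -1.8 151.7  -4.1] turn 0.368 tilt [3.1398 0.0033] rows 6
[[3.1, -25.1, 0.6], np.float64(0.061)]
[[1.6, -25.2, 0.6], np.float64(0.061)]
[[0.0, -25.3, 0.6], np.float64(0.061)]
[[-1.5, -25.2, 0.6], np.float64(0.061)]
[[-3.1, -25.1, 0.6], np.float64(0.061)]
[[-4.6, -24.9, 0.6], np.float64(0.061)]
```

Call:
step_arm([
  [[3,-20,0.5],0.061,0],
  [[2,-25,0.5],0.061,0],
  [[0,-25,0.5],0.061,0],
  [[-1.5,-25,0.5],0.061,0],
  [[-3,-20,0.5],0.061,0],
  [[-3,-12,0],0.061,0],
  [[0,0,0],0,0],
])

```text
clock: 4.82
eef_pos: [422.1, 89.3, 391.5]
tcp_rot: [3.134, 0.014, -0.243]
contact_force: [-0.2, -0.2, -2.4]
opening: 0.102
```

Run:
```python
from h import *
s=sense();c=camera_model("wrist");f=grab_frame("wrist");print(s["eef_pos"],s["tcp_rot"],s["contact_force"],s["clock"])
cv2.imwrite("pics/w3.png",f);import pickle;pickle.dump(c,open("w3.pkl","wb"))
t=grab_frame("top");cv2.imwrite("pics/top3.png",t)
for p in((447.1,206.7,200),(397.5,219.2,200),(470.5,302.7,190),(419.5,314.8,190)):print("P",proj(c,np.array(p)))
```

```text
[422.08045157  89.26941695 391.52286679] [ 3.13376035  0.01382467 -0.24269426] [-0.2402331  -0.22377635 -2.39124032] 4.825
P [ 49.74247188 233.94287451]
P [ 65.80401328 302.94903316]
P [-93.79687408 228.05646159]
P [-65.41663737 295.9871277 ]
```

View pics/w3.png

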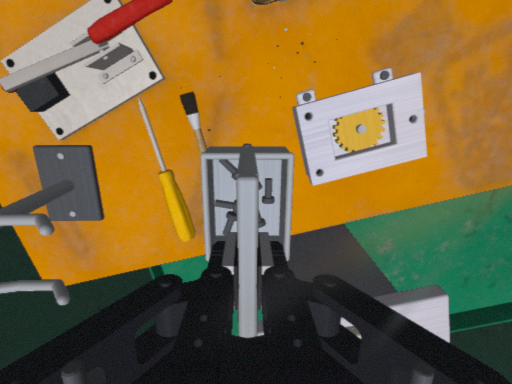

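The wrist view shows the prong tips at about (45,225) and (62,293), roughly 10 px above the prediction. The foot's bolt holes are at (60,156) and (83,212), and the housing holes at (309,116), (320,172) and (413,118). I'll cross-check the two cameras on these.

Run:
```python
from h import *
import pickle
np.set_printoptions(precision=2,suppress=True)
w=pickle.load(open("w3.pkl","rb"));c=camera_model("top")
B=lambda x,y:((x+.5)/4.2-.5+90,(y+.5-282)/4.2-.5+178)
print("H w",fit(HOL,[ray(w,p,45) for p in((309,116),(320,172),(413,118))]))
for a,b in(((60,156),(188,346)),((83,212),(155,457))):
  for z in(6,10):print("foot",z,ray(w,a,z),ray(c,B(*b),z))
def tri(uv1,uv2):
    P=[np.hstack([np.array([[k["fx"],0,k["cx"]],[0,k["fy"],k["cy"]],[0,0,1]])@np.array(k["R"])])@np.hstack([np.eye(3),(np.array(k["R"]).T@np.array(k["t"]))[:,None]]) for k in(w,c)]
    X=cv2.triangulatePoints(P[0],P[1],np.array(uv1,float),np.array(uv2,float));X=(X[:3]/X[3])[:,0];return X,proj(w,X)-uv1,proj(c,X)-uv2
print("tip",tri((52,225),B(254,376)));print("tip",tri((69,292),B(228,464)))
f=cv2.imread("pics/w3.png");A=cv2.resize(f[195:315,0:90],None,fx=5,fy=5,interpolation=cv2.INTER_CUBIC)
t=cv2.imread("pics/top3.png");Bt=cv2.resize(t[178:250,90:145],None,fx=8,fy=8,interpolation=cv2.INTER_CUBIC)[:600,:350]
h=np.zeros((600,800,3),np.uint8);h[:A.shape[0],:450]=A;h[:Bt.shape[0],450:450+Bt.shape[1]]=Bt;cv2.imwrite("pics/c3.png",h)
```

```text
H w (np.float64(0.02571729152993422), array([431.  , -45.76]), np.float64(0.34627633515847833))
foot 6 [484.49 310.58   6.  ] [485.58 307.45   6.  ]
foot 10 [484.61 307.88  10.  ] [485.14 306.15  10.  ]
foot 6 [408.03 313.92   6.  ] [409.06 326.52   6.  ]
foot 10 [409.01 311.18  10.  ] [408.9  325.14  10.  ]
tip (array([448.74, 209.14, 191.27]), array([1.88, 1.44]), array([-0.22, -0.34]))
tip (array([398.3 , 222.33, 189.22]), array([1.26, 0.61]), array([-0.18, -0.19]))
```

View pics/c3.png

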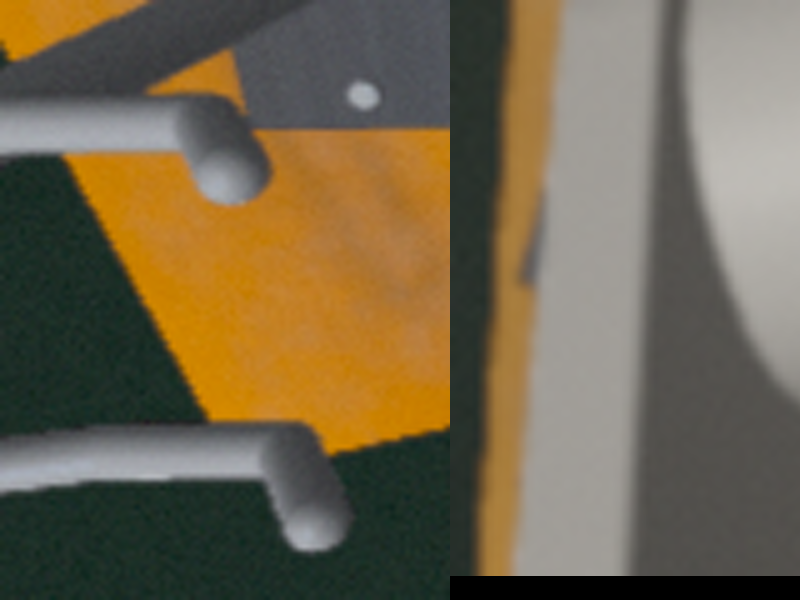

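Run:
```python
from h import *
import pickle
np.set_printoptions(precision=2,suppress=True)
w=pickle.load(open("w3.pkl","rb"))
C=lambda x,y:((x+.5)/5-.5,(y+.5)/5-.5+195)
T=[ray(w,C(*p),196) for p in((235,172),(318,522))];print("tipball",T)
K=[ray(w,C(*p),180) for p in((205,122),(285,450))];print("knee",K,ray(w,C(10,125),180),ray(w,C(100,452),180))
d=T[0]-T[1];print("yaw",np.arctan2(d[1],d[0]),np.linalg.norm(d))
for yaw in(-.22,-.235,-.25):
  f=np.array([-np.sin(yaw),np.cos(yaw),0]);print("seat",sum(T)/2+26*f,f)
```

```text
tipball [array([449.53, 210.45, 196.  ]), array([398.51, 223.21, 196.  ])]
knee [array([452.95, 224.59, 180.  ]), array([402.03, 237.2 , 180.  ])] [458.96 250.33 180.  ] [408.38 263.59 180.  ]
yaw -0.2450572237203544 52.59187645980963
seat [429.69 242.2  196.  ] [0.22 0.98 0.  ]
seat [430.07 242.12 196.  ] [0.23 0.97 0.  ]
seat [430.45 242.02 196.  ] [0.25 0.97 0.  ]
```

```bash
cat >> h.py <<'E'
def plang(x,y,z,yaw,n=None,L=157):
    "same for the grasp point"
    s=sense();R=Ro.from_euler("xyz",s["tcp_rot"]);a=R.apply([0,0,L]);print("grasp now",(s["eef_pos"]+a).round(1),s["tcp_rot"].round(4))
    plan(*(np.array([x,y,z])-a),yaw,n)
E
python3 - <<'E'
from h import *
plang(407,147,224,-.24,3)
E
```

```text
grasp now [419.8  87.9 234.9] [ 3.1337  0.0134 -0.2426]
dist [-12.8  59.1 -10.9] turn -0.003 tilt [3.1337 0.0134] rows 3
[[-8.8, -18.1, 3.6], np.float64(-0.001)]
[[-8.8, -18.1, 3.6], np.float64(-0.001)]
[[-8.8, -18.1, 3.6], np.float64(-0.001)]
```

Call:
step_arm([
  [[-9,-18,3.5],0,0],
  [[-9,-18,3.5],0,0],
  [[-9,-18,2],0,0],
  [[0,0,0],0,0],
])

```text
clock: 5.42
eef_pos: [408.7, 146.1, 381.1]
tcp_rot: [3.132, 0.014, -0.241]
contact_force: [0.4, 0.1, -2.0]
opening: 0.104
```

Run:
```python
from h import *
plang(430,242,224,-.24,5)
```

```text
grasp now [406.1 145.2 224.2] [ 3.1321  0.0143 -0.241 ]
dist [23.9 96.8 -0.2] turn -0.001 tilt [3.1321 0.0143] rows 5
[[0.0, -19.9, -0.2], np.float64(-0.0)]
[[0.0, -19.9, -0.2], np.float64(-0.0)]
[[0.0, -19.9, -0.2], np.float64(-0.0)]
[[0.0, -19.9, -0.2], np.float64(-0.0)]
[[0.0, -19.9, -0.2], np.float64(-0.0)]
```

Call:
step_arm([
  [[0,-20,0],0,0],
  [[0,-20,0],0,0],
  [[0,-20,0],0,0],
  [[0,-18,0],0,0],
  [[0,-15,0],0,0],
  [[0,0,0],0,0],
])

```text
clock: 6.18
eef_pos: [432.8, 238.9, 379.7]
tcp_rot: [3.131, 0.014, -0.24]
contact_force: [-0.1, 0.0, -1.0]
opening: 0.101
```

Run:
```python
from h import *
plang(430,242,192,-.24,4);print(sense()["contact_force"])
c=camera_model("wrist");f=grab_frame("wrist");cv2.imwrite("pics/w4.png",f)
```

```text
grasp now [430.2 237.8 222.7] [ 3.1306  0.014  -0.2399]
dist [ -0.2   4.2 -30.7] turn 0.0 tilt [3.1306 0.014 ] rows 4
[[-0.2, -1.1, 7.7], np.float64(0.0)]
[[-0.2, -1.1, 7.7], np.float64(0.0)]
[[-0.2, -1.1, 7.7], np.float64(0.0)]
[[-0.2, -1.1, 7.7], np.float64(0.0)]
[-0.08442567  0.00307764 -1.00707427]
```

View pics/w4.png

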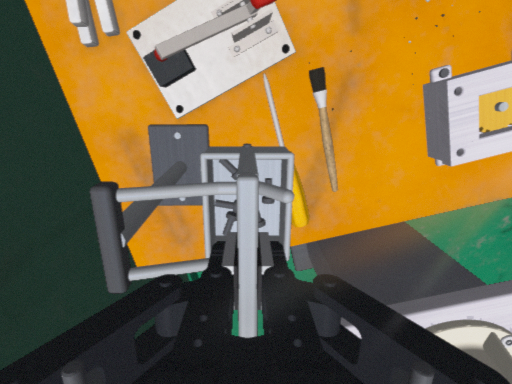

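The wrist view shows both prongs under the bar with their tips at (285,192), beyond it, and the fingers between them. Lowering now.

Call:
step_arm([
  [[0,-1,10],0,0],
  [[0,-1,10],0,0],
  [[0,-1,7],0,0],
  [[0,0,3],0,0],
  [[0,0,0],0,0],
])

```text
clock: 6.85
eef_pos: [432.2, 239.9, 347.2]
tcp_rot: [3.129, 0.015, -0.241]
contact_force: [-2.0, -0.0, 3.9]
opening: 0.102
```

Run:
```python
from h import *
plang(430,242,191,-.24,1);print(sense()["contact_force"])
```

```text
grasp now [429.4 238.6 190.3] [ 3.1291  0.0152 -0.2412]
dist [0.6 3.4 0.7] turn -0.001 tilt [3.1291 0.0152] rows 1
[[-0.3, -3.4, -0.8], np.float64(-0.001)]
[-1.96723963 -0.03909246  3.85059857]
```

Call:
step_arm([
  [[0,0,0],0,0.4],
  [[0,0,0],0,0.4],
  [[0,0,0],0,0.4],
  [[0,0,0],0,0.4],
  [[0,0,-12],0,0.4],
  [[0,0,-25],0,0.4],
  [[0,0,-40],0,0.4],
  [[0,0,-40],0,0.6],
  [[0,0,0],0,1],
])

```text
clock: 7.98
eef_pos: [434.5, 240.9, 471.3]
tcp_rot: [3.131, 0.013, -0.241]
contact_force: [0.3, -0.2, -1.0]
opening: 0.796
```

Run:
```python
from h import *
s=sense();print(s["contact_force"],s["eef_pos"],s["clock"]);cv2.imwrite("pics/w5.png",grab_frame("wrist"))
plan(470,-30,450,0.02,7)
```

```text
[ 0.30199366 -0.18822324 -1.0441449 ] [434.4611618  240.88308001 471.33270635] 7.975
dist [  36.  -270.7  -19.6] turn -0.261 tilt [3.1289 0.0152] rows 7
[[14.3, 36.3, 3.0], np.float64(-0.037)]
[[12.9, 36.8, 3.0], np.float64(-0.037)]
[[11.5, 37.2, 3.0], np.float64(-0.037)]
[[10.1, 37.7, 3.0], np.float64(-0.037)]
[[8.7, 38.0, 3.0], np.float64(-0.037)]
[[7.3, 38.3, 3.0], np.float64(-0.037)]
[[5.9, 38.5, 3.0], np.float64(-0.037)]
```

View pics/w5.png

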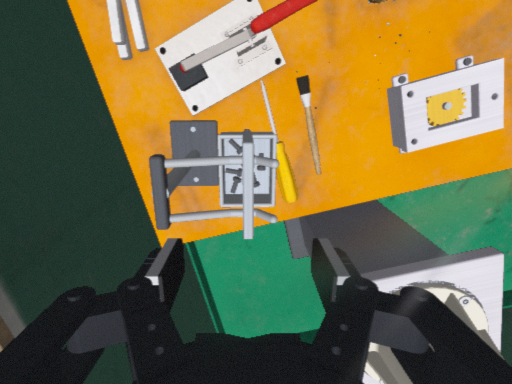

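The basket is hanging on both prongs with its bar at column 249, released. Next I'll take a look above the housing on the way to the plate.

Call:
step_arm([
  [[14,36,3],-0.037,1],
  [[13,37,3],-0.037,1],
  [[12,37,3],-0.037,1],
  [[10,38,3],-0.037,1],
  [[9,38,3],-0.037,1],
  [[7,38,3],-0.037,1],
  [[6,38,3],-0.037,1],
  [[0,0,0],0,1],
])

```text
clock: 9.02
eef_pos: [469.2, -37.2, 443.6]
tcp_rot: [3.133, 0.028, 0.029]
contact_force: [-0.1, 0.3, 0.4]
opening: 0.998
```

```bash
cat > hh.py <<'E'
from h import *
np.set_printoptions(precision=4,suppress=True)
def spots(f,c,guess,z,val,r=9):
    "centroids of the round hole nearest each predicted position"
    x,y,a=guess;g=cv2.cvtColor(f,cv2.COLOR_BGR2HSV);out=[]
    for u,v in HOL:
        p=proj(c,np.array([x+u*np.cos(a)-v*np.sin(a),y+u*np.sin(a)+v*np.cos(a),z]))
        i,j=np.round(p).astype(int);sub=g[j-r:j+r+1,i-r:i+r+1]
        m=(val(sub)).astype(np.uint8);n,l,st,ce=cv2.connectedComponentsWithStats(m)
        k=min(range(1,n),key=lambda k:np.hypot(*(ce[k]-r))+(100 if not 4<st[k,4]<150 else 0))
        q=ce[k]+[i-r,j-r];out.append(q);print("pred",p,"seen",q,"area",st[k,4])
    return fit(HOL,[ray(c,q,z) for q in out])
E
python3 - <<'E'
from hh import *
s=sense();c=camera_model("wrist");f=grab_frame("wrist");cv2.imwrite("pics/w6.png",f);print(s["eef_pos"],s["tcp_rot"])
print(spots(f,c,HO,45,lambda g:g[...,2]<110))
plan(450,-349,400,-0.163,8)
E
```

```text
[469.188  -37.1536 443.6482] [3.1328 0.0284 0.0286]
pred [207.9706 160.4484] seen [208.4783 159.6087] area 23
pred [209.8789 206.1811] seen [210.1176 205.4118] area 17
pred [289.5567 184.0089] seen [290.1053 183.4211] area 19
(np.float64(0.02172711018328118), array([431.0804, -44.9656]), np.float64(0.1138389162647826))
dist [ -19.1 -312.8  -43.7] turn 0.192 tilt [3.1333 0.0285] rows 8
[[-3.3, 39.0, 5.9], np.float64(0.024)]
[[-2.4, 39.0, 5.9], np.float64(0.024)]
[[-1.5, 39.1, 5.9], np.float64(0.024)]
[[-0.5, 39.1, 5.9], np.float64(0.024)]
[[0.4, 39.1, 5.9], np.float64(0.024)]
[[1.3, 39.1, 5.9], np.float64(0.024)]
[[2.3, 39.0, 5.9], np.float64(0.024)]
[[3.2, 39.0, 5.9], np.float64(0.024)]
```

Call:
step_arm([
  [[-3,39,6],0.024,1],
  [[-2,39,6],0.024,1],
  [[-1.5,39,6],0.024,1],
  [[-0.5,39,6],0.024,1],
  [[0.5,39,6],0.024,1],
  [[1.5,39,6],0.024,1],
  [[2.5,39,6],0.024,1],
  [[3,35,6],0.024,1],
  [[0,0,0],0,1],
])

```text
clock: 10.2
eef_pos: [452.3, -343.8, 393.4]
tcp_rot: [3.134, 0.031, -0.164]
contact_force: [-0.8, 0.1, -0.6]
opening: 0.998
```

Run:
```python
from hh import *
s=sense();c=camera_model("wrist");f=grab_frame("wrist");cv2.imwrite("pics/w7.png",f);print(s["eef_pos"],s["tcp_rot"])
a,o,e=spots(f,c,PL,2.5,lambda g:g[...,1]>100);print(a,o,e)
plang(*o,38,a,L=155)
```

```text
[ 452.2698 -343.7851  393.3711] [ 3.134   0.0314 -0.1641]
pred [209.8774 149.6458] seen [209.4074 149.2407] area 54
pred [211.9869 197.4023] seen [211.75   197.0227] area 44
pred [294.2605 173.9448] seen [294.5 173.5] area 50
-0.1615998562871241 [ 426.8989 -349.5021] 0.45822339633843967
grasp now [ 447.3 -343.   238.6] [ 3.1346  0.0317 -0.1632]
dist [ -20.4   -6.5 -200.6] turn -0.002 tilt [3.1346 0.0317] rows 5
[[-2.5, 1.7, 40.2], np.float64(-0.0)]
[[-2.5, 1.7, 40.2], np.float64(-0.0)]
[[-2.5, 1.7, 40.2], np.float64(-0.0)]
[[-2.5, 1.7, 40.2], np.float64(-0.0)]
[[-2.5, 1.7, 40.2], np.float64(-0.0)]
```

Call:
step_arm([
  [[-3,2,40],0,1],
  [[-3,2,40],0,1],
  [[-3,2,40],0,1],
  [[-2,1.5,25],0,1],
  [[0,0,10],0,1],
  [[0,0,0],0,1],
])

```text
clock: 11.0
eef_pos: [438.2, -340.1, 236.9]
tcp_rot: [3.136, 0.03, -0.156]
contact_force: [-0.9, 0.3, 0.5]
opening: 1.001
```

Run:
```python
from hh import *
plang(426.9,-349.5,38,-.162,L=155)
```

```text
grasp now [ 433.5 -340.1   82. ] [ 3.1365  0.0297 -0.1561]
dist [ -6.6  -9.4 -44. ] turn 0.006 tilt [3.1365 0.0297] rows 1
[[-3.8, 10.1, 44.2], np.float64(0.006)]
```

Call:
step_arm([
  [[-3,9,20],0.006,1],
  [[-1,2,20],0,1],
  [[0,0,4],0,1],
  [[0,0,0],0,1],
])

```text
clock: 11.5
eef_pos: [434.4, -350.4, 197.5]
tcp_rot: [3.133, 0.023, -0.161]
contact_force: [0.3, 0.0, -0.0]
opening: 1.001
```

Run:
```python
from hh import *
plang(426.9,-349.5,38,-.162,L=155);print(sense()["contact_force"])
```

```text
grasp now [ 430.7 -351.2   42.5] [ 3.1327  0.0226 -0.1605]
dist [-3.8  1.7 -4.5] turn 0.001 tilt [3.1327 0.0226] rows 1
[[-3.9, -1.1, 4.6], np.float64(0.001)]
[ 0.2506  0.0073 -0.0288]
```

Call:
step_arm([
  [[-4,-1,4],0,1],
  [[0,0,0],0,0],
  [[0,0,0],0,0],
  [[0,0,0],0,0],
  [[0,0,0],0,0],
  [[0,0,0],0,0],
  [[0,0,0],0,0],
], force=80)

```text
clock: 12.38
eef_pos: [431.1, -348.9, 195.9]
tcp_rot: [3.131, 0.02, -0.16]
contact_force: [-0.6, 0.2, 0.4]
opening: 0.118
```

Run:
```python
from hh import *
plang(426.9,-349.5,38,-.162,L=155);print(sense()["contact_force"])
```

```text
grasp now [ 427.8 -350.    40.9] [ 3.1312  0.0197 -0.1605]
dist [-0.9  0.5 -2.9] turn 0.002 tilt [3.1312 0.0197] rows 1
[[-1.0, -0.4, 2.9], np.float64(0.002)]
[-0.5712  0.2246  0.3861]
```

```bash
cat >> hh.py <<'E'
import os,pickle
if not os.path.exists("g.pkl"):
    s=sense();pickle.dump((s["eef_pos"],s["tcp_rot"]),open("g.pkl","wb"))
def plate():
    "plate pose now, by the grasp"
    p,r=pickle.load(open("g.pkl","rb"));G=Ro.from_euler("xyz",r);P=Ro.from_euler("z",-.162)
    rel=G.inv().apply(np.array([426.9,-349.5,0])-p);s=sense();T=Ro.from_euler("xyz",s["tcp_rot"])
    Q=T*G.inv()*P;return s["eef_pos"]+T.apply(rel),Q.as_euler("xyz"),s
def planp(z,n,x=430.8,y=-45,yaw=.023):
    o,e,s=plate();print("plate",o,e,"F",s["contact_force"],s["opening"]);d=np.array([x,y,z])-o
    plan(*(s["eef_pos"]+d),s["tcp_rot"][2]+yaw-e[2],n)
E
python3 -c "from hh import *;planp(90,1,426.9,-349.5,-.162)"
```

```text
plate [ 426.9 -349.5    0. ] [ 0.     0.    -0.162] F [-0.5712  0.2246  0.3861] 0.11813216110981842
dist [ 0.  0. 90.] turn 0.0 tilt [3.1312 0.0197] rows 1
[[-1.8, 0.9, -90.0], np.float64(0.0)]
```

Call:
step_arm([
  [[0,0,-15],0,0],
  [[0,0,-35],0,0],
  [[0,0,-40],0,0],
  [[0,0,0],0,0],
])

```text
clock: 12.88
eef_pos: [432.8, -348.1, 289.6]
tcp_rot: [3.132, 0.021, -0.16]
contact_force: [0.9, -1.0, -2.9]
opening: 0.123
```

```bash
python3 -c "from hh import *;planp(88,12)"
```

```text
plate [ 428.367  -348.4953   93.7121] [ 0.0007  0.0014 -0.1618] F [ 0.8717 -1.0054 -2.8663] 0.1229950176489585
dist [  2.4 303.5  -5.7] turn -0.185 tilt [3.1319 0.0211] rows 12
[[-3.8, -25.0, 0.3], np.float64(-0.015)]
[[-3.4, -25.1, 0.3], np.float64(-0.015)]
[[-3.1, -25.1, 0.3], np.float64(-0.015)]
[[-2.7, -25.2, 0.3], np.float64(-0.015)]
[[-2.3, -25.2, 0.3], np.float64(-0.015)]
[[-1.9, -25.2, 0.3], np.float64(-0.015)]
[[-1.5, -25.2, 0.3], np.float64(-0.015)]
[[-1.1, -25.3, 0.3], np.float64(-0.015)]
[[-0.7, -25.3, 0.3], np.float64(-0.015)]
[[-0.3, -25.3, 0.3], np.float64(-0.015)]
[[0.1, -25.3, 0.3], np.float64(-0.015)]
[[0.4, -25.3, 0.3], np.float64(-0.015)]
```

Call:
step_arm([
  [[-4,-18,0],-0.015,0],
  [[-3.5,-25,0],-0.015,0],
  [[-3,-25,0],-0.015,0],
  [[-3,-25,0],-0.015,0],
  [[-2.5,-25,0],-0.015,0],
  [[-2,-25,0],-0.015,0],
  [[-1.5,-25,0],-0.015,0],
  [[-1,-25,0],-0.015,0],
  [[-0.5,-25,0],-0.015,0],
  [[0,-25,0],-0.015,0],
  [[0,-20,0],-0.015,0],
  [[0,-12,0],-0.015,0],
  [[0,0,0],0,0],
])

```text
clock: 14.5
eef_pos: [421.2, -52.1, 278.0]
tcp_rot: [-3.136, 0.046, 0.034]
contact_force: [-0.8, 0.2, -1.7]
opening: 0.123
```

```bash
python3 -c "from hh import *;planp(75,3)"
```

```text
plate [411.915  -50.5965  82.264 ] [0.0158 0.0265 0.0318] F [-0.8046  0.1918 -1.699 ] 0.12271807976539909
dist [18.9  5.6 -7.3] turn 0.009 tilt [-3.1361  0.0462] rows 3
[[6.5, -1.6, 2.1], np.float64(0.003)]
[[6.5, -1.7, 2.1], np.float64(0.003)]
[[6.4, -1.7, 2.1], np.float64(0.003)]
```

Call:
step_arm([
  [[7,-2,2],0.003,0],
  [[7,-2,3],0.003,0],
  [[5,-1.5,3],0.003,0],
  [[0,0,0],0,0],
])

```text
clock: 15.0
eef_pos: [441.3, -46.9, 268.1]
tcp_rot: [-3.137, 0.046, 0.022]
contact_force: [-0.4, 0.4, -2.4]
opening: 0.116
```

Run:
```python
from hh import *
planp(57,2)
s=sense();c=camera_model("wrist");f=grab_frame("wrist");cv2.imwrite("pics/w8.png",f)
o,e,s=plate();R=Ro.from_euler("xyz",e);print([proj(c,o+R.apply([u,v,5])).round(1) for u,v in HOL])
g=Ro.from_euler("z",.023);print([proj(c,np.array([430.8,-45,45])+g.apply([u,v,0])).round(1) for u,v in HOL])
```

```text
plate [432.0263 -45.4077  72.4248] [0.015  0.0265 0.0204] F [-0.4437  0.429  -2.4173] 0.11579626518054316
dist [ -1.2   0.4 -15.4] turn -0.003 tilt [-3.1369  0.0461] rows 2
[[-0.3, -0.2, 7.7], np.float64(-0.001)]
[[-0.3, -0.2, 7.7], np.float64(-0.001)]
[array([152.9, 182.8]), array([163. , 277.5]), array([333.7, 232.3])]
[array([167.1, 170. ]), array([175.2, 251.1]), array([320.7, 212.8])]
```

View pics/w8.png

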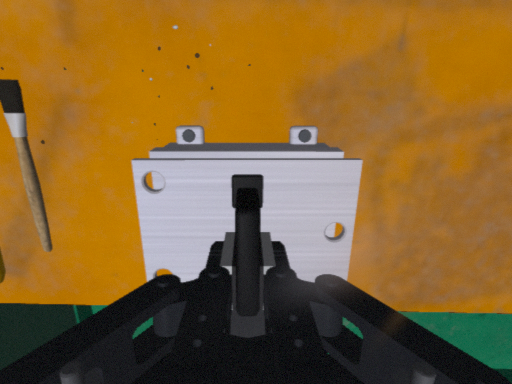

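The plate holes show at (153,181) and (334,231), with the third partly hidden at (163,275). They agree with the grasp model to about 1.5 px. Lowering to 12 mm above the housing.

Call:
step_arm([
  [[-0.8,0,8],0,0],
  [[-0.5,0,7],0,0],
  [[0,0,0],0,0],
  [[0,0,0],0,0],
])

```text
clock: 15.55
eef_pos: [438.4, -47.1, 252.0]
tcp_rot: [-3.137, 0.047, 0.022]
contact_force: [0.5, -0.0, -2.4]
opening: 0.12
```

Run:
```python
from hh import *
planp(57,1)
c=camera_model("wrist");f=grab_frame("wrist")
o,e,s=plate();print([proj(c,o+Ro.from_euler("xyz",e).apply([u,v,5])).round(1) for u,v in HOL])
t=grab_frame("top");cv2.imwrite("pics/top9.png",t)
A=cv2.resize(f[120:300,100:400],None,fx=2.5,fy=2.5,interpolation=cv2.INTER_CUBIC)
cv2.imwrite("pics/c9.png",A);print(s["qvel"])
```

```text
plate [428.9012 -45.5837  56.2919] [0.0151 0.0276 0.0201] F [ 0.4631 -0.0062 -2.4466] 0.11987116534834079
dist [1.9 0.6 0.7] turn -0.003 tilt [-3.1368  0.0472] rows 1
[[1.9, -0.5, -0.8], np.float64(-0.003)]
[array([152.8, 182.5]), array([163. , 277.1]), array([333.7, 232. ])]
[-0.0014 -0.0046 -0.0022 -0.0014  0.0015  0.0012]
```

View pics/c9.png

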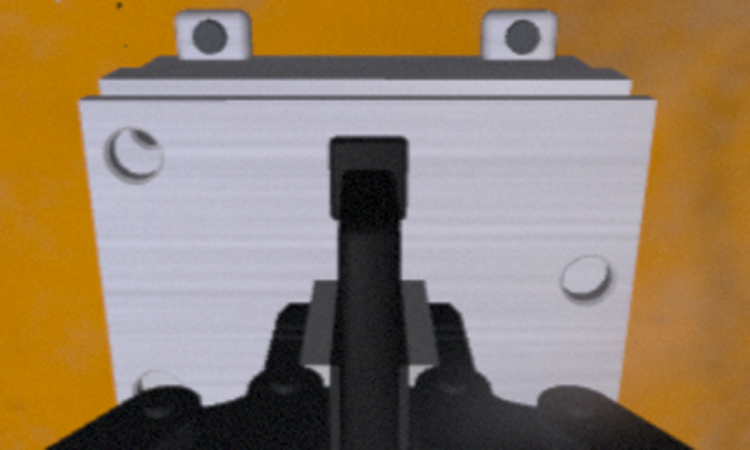

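Through hole0 the dark threaded hole shows at about (157,174). At hole2 it isn't visible. I'll check whether the parallax predicts that.

Run:
```python
from hh import *
c=camera_model("wrist");o,e,s=plate();R=Ro.from_euler("xyz",e);g=Ro.from_euler("z",.023)
for u,v in HOL:
    P=o+R.apply([u,v,0]);H=np.array([430.8,-45,45])+g.apply([u,v,0])
    print("top",proj(c,o+R.apply([u,v,5])),"low",proj(c,P),"hous",proj(c,H),"r px",6*286/250,4*286/260,"offset",(P-H))
```

```text
top [152.8256 182.3738] low [155.3696 179.9891] hous [159.6071 172.1351] r px 6.864 4.4 offset [-1.5684 -0.6795 11.389 ]
top [162.9952 277.0402] low [165.0152 272.5536] hous [169.2465 259.4405] r px 6.864 4.4 offset [-1.5486 -0.4971 13.1306]
top [333.7433 231.8682] low [331.4031 228.3381] hous [326.551  218.4037] r px 6.864 4.4 offset [-1.91   -0.5836 10.6344]
```

Both views suggest the plate sits about 2 mm short in x, so I'm nudging it.

Call:
step_arm([
  [[2.2,-0.5,-0.5],-0.003,0],
  [[0,0,0],0,0],
  [[0,0,0],0,0],
])

```text
clock: 16.02
eef_pos: [441.1, -46.5, 253.0]
tcp_rot: [-3.137, 0.046, 0.025]
contact_force: [-0.0, -0.2, -1.7]
opening: 0.121
```

Run:
```python
from hh import *
planp(57,1)
c=camera_model("wrist");f=grab_frame("wrist");o,e,s=plate();R=Ro.from_euler("xyz",e);g=Ro.from_euler("z",.023)
for u,v in HOL:
    P=o+R.apply([u,v,0]);H=np.array([430.8,-45,45])+g.apply([u,v,0]);print(proj(c,P),proj(c,H),P-H)
A=cv2.resize(f[150:215,130:200],None,fx=6,fy=6,interpolation=cv2.INTER_CUBIC)
B=cv2.resize(f[200:265,300:360],None,fx=6,fy=6,interpolation=cv2.INTER_CUBIC)
top=cv2.resize(grab_frame("top")[178:250,90:300],None,fx=3.7,fy=2.8,interpolation=cv2.INTER_CUBIC)
h=np.zeros((600,790,3),np.uint8);h[:390,:420]=A;h[:390,425:785]=B;h[395:395+top.shape[0],:top.shape[1]]=top[:205,:790]
cv2.imwrite("pics/c10.png",h)
```

```text
plate [431.8433 -45.0099  57.2716] [0.0151 0.0263 0.0233] F [-0.0362 -0.1647 -1.7008] 0.12055319176204159
dist [-1.   0.  -0.3] turn 0.0 tilt [-3.1368  0.0459] rows 1
[[-1.0, -0.0, 0.3], np.float64(0.0)]
[155.3879 179.9562] [161.4105 175.8286] [ 1.1091 -0.017  12.2509]
[165.0272 272.5245] [170.4556 262.049 ] [ 1.1316 -0.0416 13.9253]
[331.4217 228.3174] [326.5665 221.9844] [ 1.1198 -0.017  11.4593]
```

View pics/c10.png

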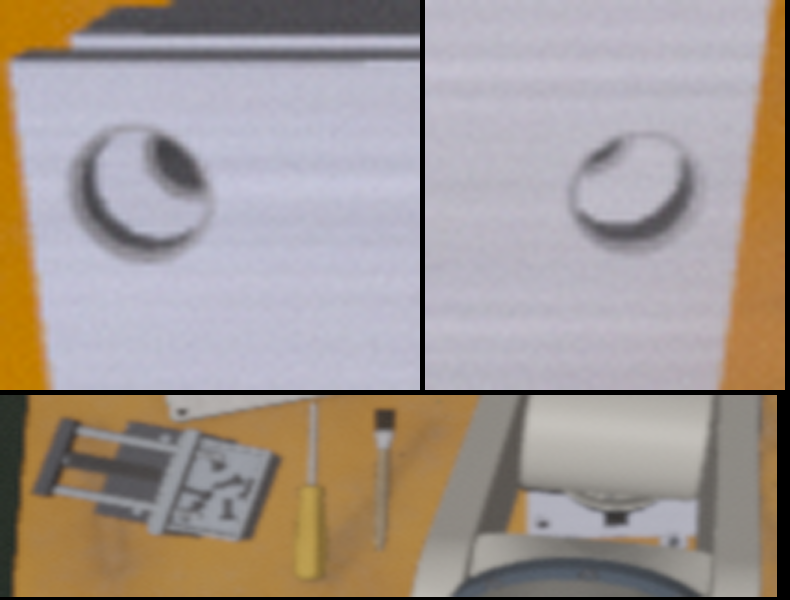

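Both threaded holes appear where the model puts them, about 1 mm off. The basket hangs on the hook, and the screwdriver and brush are unmoved. Handing in.

```bash
python3 -c "
from hh import *
o,e,s=plate();print(o,e,s['qvel'],s['opening'],s['clock']);print(sign_off())"
```

```text
[431.8849 -45.0265  57.2513] [0.0151 0.0262 0.0234] [ 0.0013  0.0017  0.0021 -0.001   0.0001  0.0013] 0.11723496049760211 16.125
the job is handed in; nothing more can be done
None
```

The basket hangs on the hook, let go, and the arm is holding the cover plate about 12 mm above the housing. I handed the job in at 16.1 s of the 51 s allowed; no verdict is reported.

**Last checks:**
- **Basket:** the top view shows it hanging upright by its handle across both prongs.
- **Plate position:** by the grasp model its three holes are about 1.1 mm sideways from the threaded holes. The threaded holes seen through hole0 and hole2 were where the model puts them. Hole1 was mostly hidden by the gripper, so I could not check it the same way.
- **Plate tilt:** it is not quite level, about 0.03 rad (1.7°) off, because the wrist tilted slightly during the moves. The limit is 0.09 rad.
- **Contact and grip:** only the plate's weight showed at the wrist, with no sign of touching the housing, and the grip opening was steady.
- **Bystanders:** the screwdriver and brush look unmoved in the last top view. I did not look for the bronze block in particular.

One disagreement came up on the way. My first estimate of the hook from the top view was several millimetres off what the wrist camera showed; I used the wrist camera's value, and the basket went on cleanly.

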